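Drive the worn bush out of a pivot arm with a shouldered drift

TASK

Drive the worn bronze bush out of the pivot arm on the press-out stand: take the drift that just fits the bore from the tool block, put it in from above and press steadily until the bush has dropped out underneath and the drift's stop collar bears on the hub. The arm is a light casting, so feel your way and never lean on it or on the bush with more than about 25 N. Then draw the drift out, stand it back in its own hole in the block and leave the other things on the bench alone.

Things in the scene. Friction and masses are not known exactly. Their poses are not given: they have to be found in the camera images.
- stand: Fixed press-out stand: 124 x 170 mm base, two steel parallels (tops at 60 mm) and on them a grey cast pivot arm: a round hub, 52 mm across, from 60 to 96 mm above the bench, with an upright through bore of 23 mm; its web runs along the stand's -y under a strap with nuts (top at 92 mm, 64 mm from the bore axis). Origin: on the bore axis at bench height, z up.
- bore_mouth (a point): Centre of the bore in the hub's flat upper face, 96 mm above the bench. Fixed to the stand, z up.
- bush: Worn bronze sleeve, 22 mm outside, 14 inside, 26 long, upright in the bore, its top 2 to 8 mm below the hub's face. Origin: centre of its lower end, z along its axis. Three springs in the lowest 10 mm of the bore grip it by friction, 5 to 14 N to slide, and let go when its top end is 1 mm or less above the hub's underside; it then falls 45 mm into the tray and rests lying or standing.
- drift: The drift for this bore: plain steel, 124 mm long, 0.2 to 0.36 kg. Rod 21 mm across from its nose end (2 mm chamfer) up to 64 mm, then a knurled round handle 24 mm across up to 124 mm. A clamp-on depth-stop collar, 38 mm across and 10 mm thick, sits on the rod, its lower face anywhere from 38 to 52 mm above the nose end. Origin: centre of the nose's end face, z along the axis to the handle.
- drift_grip (a point): Point on the drift's axis, 94 mm from the nose end, middle of its handle: where to grip.
- drift_thin: Another drift of the set, alike but rod 12 mm and handle 18 mm across: it would slip through the bush. Origin as for the drift.
- drift_thick: Another drift of the set, alike but rod 26 mm and handle 30 mm across: too thick for the bore. Origin as for the drift.
- terminals: Bystander: small green terminal block, 46 x 33 x 36 mm.
- measure: Bystander: black and yellow tape measure, 67 x 78 x 35 mm.
- tray_floor (a point): Centre of the catch tray's floor, on the bore axis 12 mm above the bench. The tray lies under the hub between the parallels, 34 mm wide (stand's y), 104 mm long (stand's x), closed at both ends by lips that reach 30 mm above the bench, open to view above them.
- block: Fixed drilled hardwood tool block, 64 x 200 mm, 42 mm high, with three upright blind holes 24 mm deep in a row along its own y: 14.5 mm wide at y +62 mm, 24 mm at 0 (for the drift) and 29 mm at -62 mm. The drifts stand in them on their nose ends, 18 mm above the bench. Origin: centre of its underside, z up.

How it is judged:
By the outcome, as a careful person would: the job done as asked, in the order asked, and still so for the second after the job is handed in, with the robot touching nothing.
It also fails if it takes over 72 s, if anything falls off the work surface, if the arm or the gripper's body presses on something with over 40 N, if the wrist force passes 120 N, or if a joint passes its speed limit or range.

ROBOT

A 6-joint arm with a two-finger parallel gripper is mounted at the origin on a cart in front of the work surface, level with it; the furniture and walls round the work are solid. World frame = base frame: x ahead of the robot, y to its left, z up, the work surface at z = 0. Lengths are in mm, angles in rad, forces in N, time in s.
With the tool pointing down it reaches from about 225 to 725 mm from the base axis. Payload 3.1 kg.
Tool frame: the origin (TCP) lies where the fingers leave the gripper's body, on its centre line; the fingertips stand 73 mm ahead of it and the grasp point (between the pads) lies 54 mm ahead of it; z points along the fingers, y is the line along which they close (so a half turn about z gives the same grasp; the last joint's range is limited). The gripper opens to 85 mm and grips with 20 to 120 N. Pads are 22 mm wide; open, the fingers measure 114 mm over their backs; the gripper's body (76 mm by 85 mm) begins 54 mm behind the grasp point. The pads swing forward as they close: fully open they stand 13 mm farther back than shut.
Start: joints at [-1.256, 0.048, 0.099, 1.622, 0, 1.443], TCP at [224.932, -474.366, 303.912] pointing down, gripper open.
Joint ranges: [-2.91, 2.91], [-0.99, 1.94], [-1.21, 1.42], [-2.12, 2.29], [-1.49, 1.47], [-3.14, 3.14]. Speed limits (rad/s): [2.79, 2.79, 3.14, 3.14, 3.14, 3.14].

INTERFACE

Orientations are given as a unit quaternion [x, y, z, w].
In Python, from rig import env gives the robot as it stands. The module is installed in compiled form; this text tells all that it offers. Calls block until the motion is done:
- env.reach(position, orientation): joint-space move of the TCP to a pose.
- env.move_linear(position, rot=None, rate=150, contact_N=None): straight line of the TCP; rot=None keeps the orientation; rate is the mean speed in mm/s. With contact_N (N) it stops when the force on the tool has changed by that much, and returns True; else False.
- env.movej(angles): joint-space move.
- env.ungrasp() and env.grasp(): open the fingers fully, or close them until they stop; the grip force is fixed at half the most.
- env.pause(seconds).
- env.inverse_kinematics(position, orientation): joint angles nearest the present ones, or None.
- env.get_obs(): the state.
- env.snapshot(name): name is "scene" or "top" or "wrist"; returns the picture (420x560x3 uint8, red, green, blue); there is no depth.
- env.get_calibration(name): a dict with "fx", "fy", "cx", "cy" (pixels), "k1" (the pictures are not rectified: a ray, as slopes to the right and down, at radius r is drawn at 1 + k1 r^2 times it, then the intrinsics apply), "position" and "rotation" of the camera in the world. Camera axes: x right, y up, looking along -z (the intrinsics and any distortion apply to the point x, -y, -z); pixel columns grow to the right and rows downward; lengths in mm; the calibration is good to about 2 mm. A picture is of the moment at which its call begins: read the wrist's pose just before it. get_calibration takes no time and is no camera call; for the wrist camera it gives the pose at the moment of the call.
A pose or a line that the arm cannot do raises env.MotionError and nothing moves.
- env.sign_off(): hands the job in; it is judged then, once.
The state is a dict: "clock": time; "q": joint angles; "joint_velocities": joint speeds; "joint_efforts": joint torques, N m; "tcp_pos": TCP position; "orientation": TCP orientation; "wrist_force": force on the tool from outside, world axes, zero at the start; "wrist_torque": the same for the moment, N m; "gripper_width": finger opening in mm; "finger_force": force on a finger pad.
Only numpy, scipy, OpenCV 4.12 (cv2) and the standard library are available. Lean on these libraries where they do the work, as an engineer would, in place of code of your own. Each camera call takes 0.05 s, during which the arm holds its last target. There are 200 camera calls.

## Working session

There is one attempt and no reset: what is moved stays moved. The work goes in short steps, each a Python script; the robot and the scene stay as the last script left them, time stands still between calls to the robot, and variables do not carry over. Pictures are saved under pics/ and viewed, at most 13 in all, crops included, and the job is handed in when it is done.

```bash
mkdir -p pics; cat > h.py <<'E'
import numpy as np, cv2
from rig import env
def snap(cam,name):
    c=env.get_calibration(cam); im=env.snapshot(cam)
    cv2.imwrite(f'pics/{name}.png',im[:,:,::-1]); return im,c
def ray(c,u,v):
    xd,yd=(u-c['cx'])/c['fx'],(v-c['cy'])/c['fy']; rd=np.hypot(xd,yd); r=rd
    for _ in range(30): r=rd/(1+c['k1']*r*r)
    s=r/rd if rd>0 else 1
    d=np.array(c['rotation']).reshape(3,3)@np.array([xd*s,-yd*s,-1.]); return np.array(c['position']),d
def atz(c,u,v,z):
    p,d=ray(c,u,v); return p+d*(z-p[2])/d[2]
def proj(c,P):
    q=np.array(c['rotation']).reshape(3,3).T@(np.array(P,float)-np.array(c['position']))
    x,y=q[0]/-q[2],-q[1]/-q[2]; k=1+c['k1']*(x*x+y*y)
    return c['cx']+c['fx']*x*k, c['cy']+c['fy']*y*k
E
python3 - <<'E'
from h import *
a,c=snap('top','top1'); b,d=snap('scene','scene1')
print(c,d,env.get_obs(),sep='\n')
E
```

```text
{'fx': 433.5099879292664, 'fy': 433.5099879292664, 'cx': 283.32260452866063, 'cy': 209.8139355526492, 'k1': 0.04144549536401327, 'position': array([398.8475599 ,  94.40052538, 949.17999265]), 'rotation': array([ 0.04942009, -0.05116357, -0.70521596,  0.70541505])}
{'fx': 386.5722594655218, 'fy': 386.5722594655218, 'cx': 277.969966794826, 'cy': 208.41120794533037, 'k1': -0.0798595031598084, 'position': array([ 293.45618232, -430.89352376,  752.64990869]), 'rotation': array([ 0.33588083, -0.06764633, -0.20273909,  0.91733576])}
{'clock': 0.1, 'q': array([-1.25584136e+00,  4.87054556e-02,  9.77678299e-02,  1.62200110e+00,
        2.59306622e-05,  1.44300379e+00]), 'joint_velocities': array([ 0.00076761, -0.00235309,  0.00333764,  0.00122936,  0.0011326 ,
       -0.00028398]), 'joint_efforts': array([ 2.47773642e-03, -3.39852118e+01,  3.20934856e+01,  1.57861761e-02,
       -1.01701039e-04, -5.54406270e-06]), 'tcp_pos': array([ 224.7982619 , -474.00486493,  302.82576192]), 'orientation': array([ 9.75596179e-01,  2.19569917e-01, -8.71891838e-05, -1.06772271e-03]), 'wrist_force': array([ 0.82644638, -0.13278487,  0.02084251]), 'wrist_torque': array([ 0.01371618, -0.02144518,  0.05857624]), 'finger_force': 0.0, 'gripper_width': 85.38659333432543}
```

View pics/top1.png

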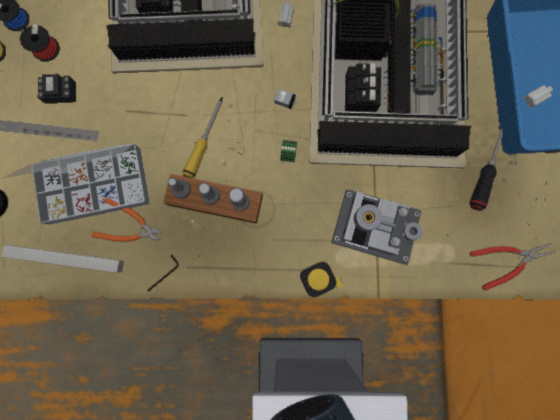

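View pics/scene1.png

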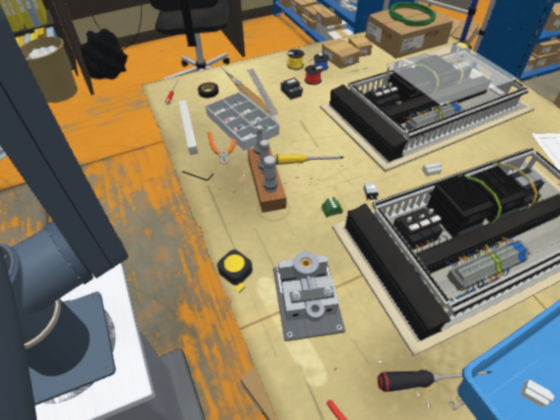

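```bash
sed -i 's/^import numpy.*/import numpy as np, cv2\nfrom scipy.spatial.transform import Rotation as R/; s/np.array(c\[.rotation.\]).reshape(3,3)/R.from_quat(c["rotation"]).as_matrix()/' h.py
cat >> h.py <<'E'
def down(yaw):  # tool y axis (closing line) direction at angle yaw+90 ; tool x at yaw
    return (R.from_euler('z',yaw)*R.from_quat([1,0,0,0])).as_quat()
E
python3 - <<'E'
from h import *
c=env.get_calibration('top');d=env.get_calibration('scene')
for n,(u,v,z) in dict(bore=(370,217,94),mid=(203.5,187.5,142),thin=(178,185,142),thick=(237,194,142),blk1=(173,177,42),blk2=(263,191,42),blk3=(259,221,42),blk4=(166,204,42),tip=(413,231,70)).items(): print(n,atz(c,u,v,z).round(1))
print('scene bore',atz(d,306,262,96).round(1), 'block end far/near', atz(d,288,206,42).round(1))
w=env.get_calibration('wrist');o=env.get_obs()
Rt=R.from_quat(o['orientation'])
print(w['fx'],w['k1'],Rt.inv().apply(w['position']-o['tcp_pos']),(Rt.inv()*R.from_quat(w['rotation'])).as_matrix().round(3))
E
```

```text
bore [507.1 -79.8  94. ]
mid [557.1 243.4 142. ]
thin [561.8 291.5 142. ]
thick [544.7 179.9 142. ]
blk1 [599.4 327.1  42. ]
blk2 [569.3 135.4  42. ]
blk3 [505.1 143.4  42. ]
blk4 [541.2 339.8  42. ]
tip [ 481.6 -170.8   70. ]
scene bore [509.1 -76.   96. ] block end far/near [560.3 112.5  42. ]
347.37545872329747 -0.011141213937397143 [ 80.08869633  -0.13672227 -70.38963947] [[-0.     0.95   0.313]
 [ 1.     0.     0.   ]
 [ 0.     0.313 -0.95 ]]
```

```bash
python3 - <<'E'
from h import *
def view(x,y,z,yaw,n):
    env.reach([x,y,z],down(np.radians(yaw))); env.pause(0.3)
    im,c=snap('wrist',n); np.save(f'pics/{n}.npy',c,allow_pickle=True); o=env.get_obs()
    print(n,o['clock'],o['tcp_pos'].round(2),o['q'].round(2),o['wrist_force'].round(2)); return im
a=view(508,-78,268,81.1,'wb1'); b=view(508,-78,268,-98.9,'wb2'); e=view(555,238,314,-98.9,'wd')
f=lambda i:i[0:420,80:480]
cv2.imwrite('pics/m.png',np.hstack([f(a),f(b)])[:,:,::-1])
E
```

```text
wb1 2.225 [507.95 -78.5  268.02] [-0.28  0.01 -0.01  1.55 -0.    1.44] [-0.37  0.04  0.36]
wb2 5.225 [508.01 -78.   268.  ] [-0.28  0.01 -0.01  1.55 -0.   -1.7 ] [-0.38 -0.07 -0.42]
wd 6.8 [555.18 237.13 314.03] [ 0.29  0.26  0.36  1.67 -0.   -1.12] [ 0.66  0.18 -0.62]
```

View pics/m.png

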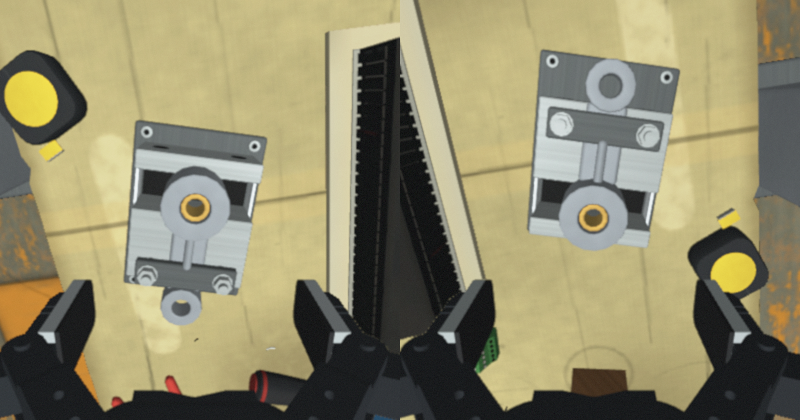

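View pics/wd.png

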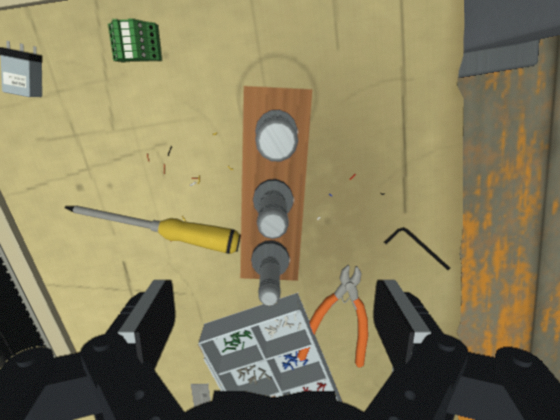

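```bash
cat >> h.py <<'E'
def circ(im,c,x,y,z,radii,rng=6):
    g=cv2.GaussianBlur(cv2.cvtColor(im,cv2.COLOR_RGB2GRAY).astype(np.float32),(0,0),0.7)
    t=np.linspace(0,2*np.pi,120,endpoint=False)
    def samp(x,y,r):
        uv=np.array([proj(c,[x+r*np.cos(a),y+r*np.sin(a),z]) for a in t],np.float32)
        return cv2.remap(g,uv[:,0].reshape(1,-1),uv[:,1].reshape(1,-1),cv2.INTER_LINEAR)[0]
    def score(x,y):
        s=0
        for r,sg in radii:
            s+=np.mean(np.clip(sg*(samp(x,y,r-.8)-samp(x,y,r+.8)),0,40))
        return s
    best=None
    for st in (1.,.25,.1):
        n=int(round(rng/st)) if st==1. else 5
        best=max(((score(x+i*st,y+j*st),x+i*st,y+j*st) for i in range(-n,n+1) for j in range(-n,n+1)))
        _,x,y=best
    return best
E
python3 - <<'E'
from h import *
L=lambda n:(cv2.imread(f'pics/{n}.png')[:,:,::-1].copy(),np.load(f'pics/{n}.npy',allow_pickle=True).item())
for n,u,v in (('wb1',275,203),('wb2',274,217)):
    im,c=L(n); p=atz(c,u,v,96); print(n,p.round(1))
    for rr in ([(26,1)],[(11.5,1)],[(11.5,-1)],[(26,1),(11.5,1)]): print(rr,np.round(circ(im,c,*p,rr),2))
im,c=L('wd')
for n,u,v,r in (('mid',272,223,12),('thick',277,138,15),('thin',270,290,9)):
    p=atz(c,u,v,142); print(n,p.round(1),np.round(circ(im,c,*p,[(r,1)]),2))
for u,v in((247,87),(311,90),(241,278),(298,280)): print(atz(c,u,v,42).round(1))
ims=[]
for n,u,v in (('wb1',275,205),('wb2',274,217),('wd',272,215)):
    i=L(n)[0][v-50:v+50,u-40:u+40]; ims.append(cv2.resize(i,None,fx=3.3,fy=3.3,interpolation=cv2.INTER_CUBIC))
cv2.imwrite('pics/m2.png',np.hstack(ims)[:,:,::-1])
E
```

```text
wb1 [509.8 -70.1  96. ]
[(26, 1)] [ 23.04 509.09 -74.19]
[(11.5, 1)] [ 15.34 508.54 -71.49]
[(11.5, -1)] [ 21.57 509.09 -74.09]
[(26, 1), (11.5, 1)] [ 33.04 509.04 -75.44]
wb2 [508.  -75.9  96. ]
[(26, 1)] [ 21.84 509.02 -74.63]
[(11.5, 1)] [ 15.62 507.97 -77.53]
[(11.5, -1)] [ 21.41 508.67 -73.78]
[(26, 1), (11.5, 1)] [ 30.87 510.27 -74.03]
mid [557.4 243.4 142. ] [ 19.23 561.04 244.8 ]
thick [544.2 182.8 142. ] [ 15.04 541.34 185.06]
thin [568. 299. 142.] [ 16.89 572.61 304.11]
[565.4 143.   42. ]
[507.1 154.9  42. ]
[607.9 337.5  42. ]
[545.9 349.8  42. ]
```

View pics/m2.png

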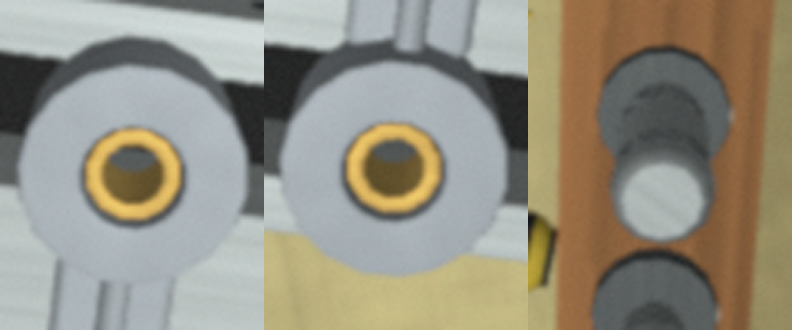

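```bash
python3 - <<'E'
from h import *
L=lambda n:(cv2.imread(f'pics/{n}.png')[:,:,::-1].copy(),np.load(f'pics/{n}.npy',allow_pickle=True).item())
env.reach([556,241,314],down(np.radians(81.1))); env.pause(.3)
im,c=snap('wrist','wd2'); np.save('pics/wd2.npy',c,allow_pickle=True); print(env.get_obs()['clock'])
for n in('wd','wd2'):
    im,c=L(n)
    for nm,x,y,r0 in(('mid',557,243,12),('thick',546,182,15),('thin',567,304,9)):
        for r in (r0-2.5,r0-2,r0-1.5,r0-1):
            print(n,nm,r,np.round(circ(im,c,x,y,142,[(r,1)],8),2))
u,v=map(int,proj(c,[557,243,142])); 
cv2.imwrite('pics/m3.png',cv2.resize(im[v-60:v+60,u-60:u+60],None,fx=4,fy=4)[:,:,::-1]);print(u,v)
E
```

```text
9.8
wd mid 9.5 [ 39.9  557.35 245.5 ]
wd mid 10 [ 35.81 557.6  245.25]
wd mid 10.5 [ 28.95 557.75 244.6 ]
wd mid 11 [ 22.73 557.65 243.9 ]
wd thick 12.5 [ 40.   545.35 184.85]
wd thick 13 [ 39.82 544.9  184.6 ]
wd thick 13.5 [ 28.63 545.25 184.25]
wd thick 14 [ 19.12 546.35 183.85]
wd thin 6.5 [ 35.41 569.9  306.35]
wd thin 7 [ 29.75 570.15 306.1 ]
wd thin 7.5 [ 23.89 570.85 305.5 ]
wd thin 8 [ 20.85 571.4  304.95]
wd2 mid 9.5 [ 39.   557.4  245.25]
wd2 mid 10 [ 35.27 557.6  245.65]
wd2 mid 10.5 [ 28.53 557.85 246.4 ]
wd2 mid 11 [ 21.57 558.   247.1 ]
wd2 thick 12.5 [ 25.86 545.15 185.65]
wd2 thick 13 [ 20.58 545.35 186.5 ]
wd2 thick 13.5 [ 15.82 546.4  186.3 ]
wd2 thick 14 [ 14.32 547.4  184.25]
wd2 thin 6.5 [ 40.   570.75 306.1 ]
wd2 thin 7 [ 40.   570.2  306.15]
wd2 thin 7.5 [ 34.41 570.25 306.25]
wd2 thin 8 [ 23.14 570.7  306.65]
275 211
```

View pics/m3.png

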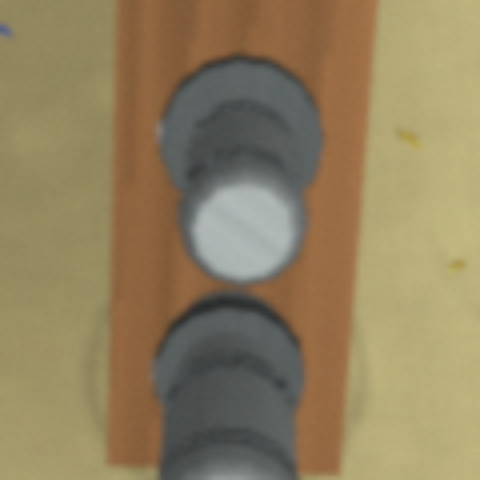

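```bash
python3 - <<'E'
from h import *
q=down(np.radians(78.3)); x,y=557.45,245.4
env.reach([x,y,235],q); env.move_linear([x,y,166],rate=80)
env.pause(.2); o=env.get_obs(); print(o['tcp_pos'].round(2),o['wrist_force'].round(2))
env.grasp(); env.pause(.2); o=env.get_obs(); np.save('pick.npy',o['tcp_pos'])
print(o['clock'],o['tcp_pos'].round(2),o['gripper_width'],o['finger_force'],o['wrist_force'].round(2),o['wrist_torque'].round(3))
print(env.move_linear([x,y,206],rate=60,contact_N=15)); o=env.get_obs(); print(o['tcp_pos'].round(2),o['wrist_force'].round(2),o['wrist_torque'].round(3),o['gripper_width'])
env.move_linear([x,y,312],rate=150); env.pause(.2); snap('wrist','w5'); snap('scene','s5'); o=env.get_obs();print(o['clock'],o['wrist_force'].round(2),o['gripper_width'],o['orientation'],q)
a=cv2.imread('pics/w5.png')[100:420,60:460];b=cv2.imread('pics/s5.png')[60:380,130:530];cv2.imwrite('pics/m5.png',np.hstack([a,b]))
E
```

```text
[557.91 245.54 166.89] [ 0.17 -0.03  0.07]
12.2333 [557.61 245.42 166.14] 22.89816774002224 58.94213140010834 [0.4  0.02 0.71] [-0.071 -0.167  0.014]
False
[557.3  245.39 205.79] [ 0.07 -0.09 -2.52] [0.081 0.017 0.006] 22.595018432603943
14.2083 [ 0.64  0.32 -3.16] 22.74938441347507 [ 7.75494036e-01  6.31354150e-01 -9.05096103e-04 -3.44881458e-04] [0.77549574 0.6313528  0.         0.        ]
```

View pics/m5.png

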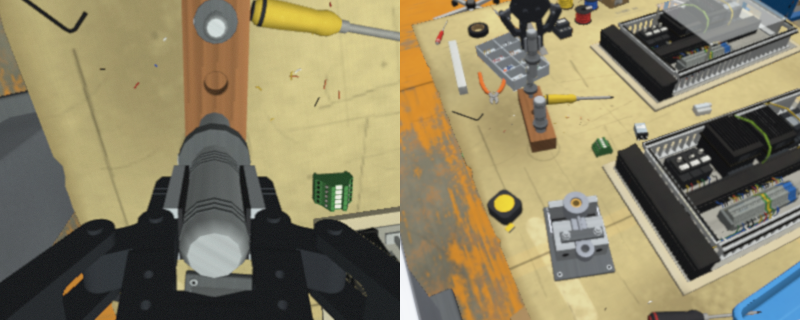

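```bash
python3 - <<'E'
from h import *
q=down(np.radians(78.3)); x,y=508.95,-74.2
def st(t): o=env.get_obs(); print(t,round(o['clock'],2),o['tcp_pos'].round(2),o['wrist_force'].round(2),o['wrist_torque'].round(3),round(o['gripper_width'],2))
env.reach([x,y,312],q); env.move_linear([x,y,254],rate=100); env.pause(.3); st('above')
im,c=snap('wrist','w6'); cv2.imwrite('pics/m6.png',cv2.resize(im[130:400,130:430],None,fx=2,fy=2)[:,:,::-1])
r=env.move_linear([x,y,241.5],rate=12,contact_N=5); st(r)
E
```

```text
above 16.47 [509.29 -74.37 254.79] [ 0.02  0.05 -2.59] [ 0.016 -0.035  0.039] 22.78
False 17.71 [509.01 -74.22 241.64] [ 0.21 -0.29 -2.47] [ 0.01  -0.029 -0.019] 22.74
```

View pics/m6.png

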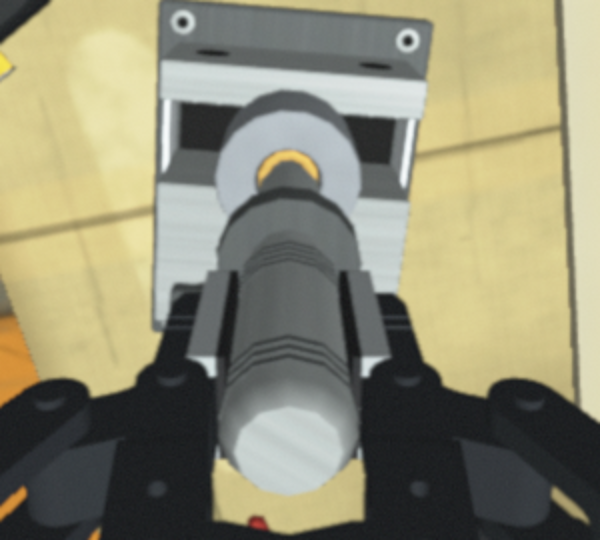

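```bash
python3 - <<'E'
from h import *
x,y=508.95,-74.2
def st(t): o=env.get_obs(); print(t,round(o['clock'],2),o['tcp_pos'].round(2),o['wrist_force'].round(2),o['wrist_torque'].round(3),round(o['gripper_width'],2))
r=env.move_linear([x,y,222],rate=10,contact_N=18); st(r)
if not r:
    for z in (214,210,207,204):
        r=env.move_linear([x,y,z],rate=8,contact_N=12); st(r)
        if r: break
E
```

```text
False 19.81 [509.31 -74.28 224.77] [-2.36  1.7   8.51] [ 0.215  0.855 -0.026] 22.52
False 20.96 [509.33 -74.34 216.44] [-2.77 -0.32  7.23] [ 0.149  0.721 -0.014] 22.17
False 21.61 [509.26 -74.33 211.82] [-1.84  0.51  5.42] [0.118 0.578 0.011] 22.63
False 22.13 [509.07 -74.31 206.49] [ 0.17 -0.56 -1.74] [-0.095 -0.203 -0.006] 22.61
False 22.66 [509.   -74.23 203.82] [ 1.04 -0.41 -3.46] [-0.276 -0.285  0.003] 22.67
```

```bash
python3 - <<'E'
from h import *
x,y=508.95,-74.2
def st(t): o=env.get_obs(); print(t,round(o['clock'],2),o['tcp_pos'].round(2),o['wrist_force'].round(2),o['wrist_torque'].round(3),round(o['gripper_width'],2))
r=env.move_linear([x,y,189],rate=6,contact_N=9); st(r); env.pause(.3); st('hold')
snap('scene','s7'); im,c=snap('wrist','w7')
a=cv2.imread('pics/w7.png')[100:400,130:430];b=cv2.resize(cv2.imread('pics/s7.png')[230:345,250:365],(300,300));cv2.imwrite('pics/m7.png',np.hstack([a,b]))
E
```

```text
True 23.92 [508.99 -74.28 198.6 ] [0.08 0.3  2.65] [-0.036  0.052 -0.021] 22.51
hold 24.22 [509.   -74.29 198.59] [0.14 0.65 5.38] [0.117 0.076 0.002] 22.4
```

View pics/m7.png

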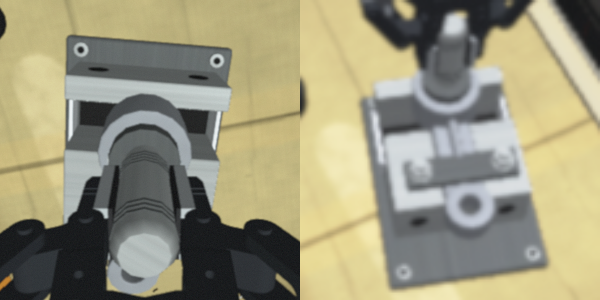

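```bash
python3 - <<'E'
from h import *
x,y=508.95,-74.2; q=down(np.radians(78.3)); p=np.load('pick.npy')
def st(t): o=env.get_obs(); print(t,round(o['clock'],2),o['tcp_pos'].round(2),o['wrist_force'].round(2),o['wrist_torque'].round(3),round(o['gripper_width'],2))
r=env.move_linear([x,y,260],rate=50,contact_N=30); st(r)
env.move_linear([x,y,312],rate=120); st('up'); snap('wrist','w8')
env.reach([557.45,245.4,312],q); env.pause(.2); st('blk'); snap('top','t8'); snap('scene','s8'); snap('wrist','w9')
T=cv2.imread('pics/t8.png');S=cv2.imread('pics/s8.png');W=cv2.imread('pics/w8.png');V=cv2.imread('pics/w9.png')
f=lambda i:cv2.resize(i,(400,300),interpolation=cv2.INTER_CUBIC)
cv2.imwrite('pics/m8.png',np.vstack([np.hstack([f(T[175:275,320:453]),f(S[235:325,250:370])]),np.hstack([f(W[60:300,130:450]),f(V[60:390,60:500])])]))
E
```

```text
False 25.72 [508.69 -74.13 259.46] [-0.6  -0.35 -1.48] [0.003 0.022 0.031] 23.04
up 26.3 [508.97 -74.24 311.77] [ 0.62 -0.88 -2.9 ] [0.035 0.031 0.046] 22.55
blk 27.77 [557.85 243.92 312.29] [ 0.01 -0.54 -2.2 ] [ 0.039 -0.032  0.004] 22.35
```

View pics/m8.png

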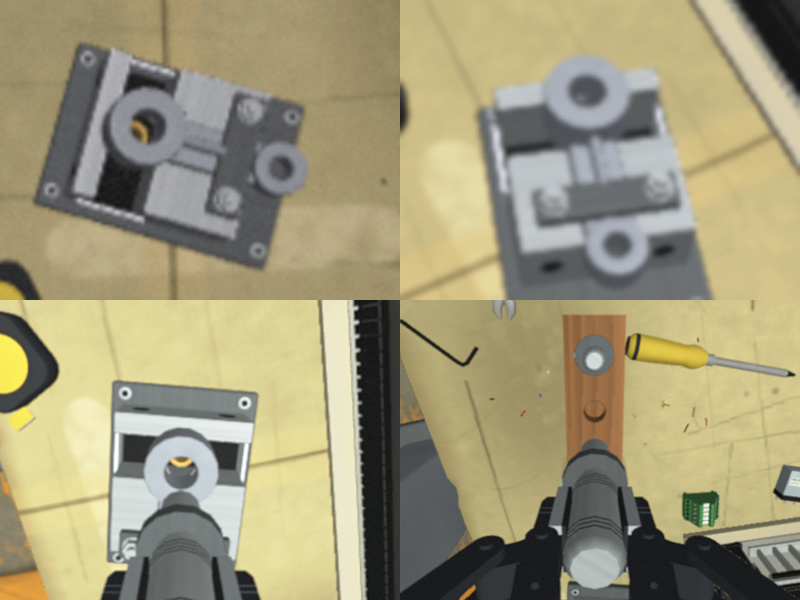

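The bore is empty and the bush stands in the tray below it. In the lower-right panel the block hole shows at about (595,410), with the drift poised above it. I'll put it back at the pick pose.

```bash
python3 - <<'E'
from h import *
x,y=557.45,245.4
def st(t): o=env.get_obs(); print(t,round(o['clock'],2),o['tcp_pos'].round(2),o['wrist_force'].round(2),o['wrist_torque'].round(3),round(o['gripper_width'],2))
env.move_linear([x,y,202],rate=100); env.pause(.2); st('pre')
r=env.move_linear([x,y,184],rate=15,contact_N=6); st(r)
if not r:
    r=env.move_linear([x,y,164],rate=12,contact_N=5); st(r)
E
```

```text
pre 29.38 [557.85 245.5  202.88] [-0.46  0.4  -2.04] [-0.016  0.021 -0.071] 23.16
False 30.73 [557.54 245.45 184.19] [-0.26 -0.19 -2.99] [ 0.03   0.019 -0.012] 22.61
True 32.12 [557.4  245.41 166.15] [-0.4  -0.01  5.7 ] [-0.048  0.072  0.025] 22.65
```

Seated at the original height (166.15 mm). I'll release, back off and check.

```bash
python3 - <<'E'
from h import *
x,y=557.45,245.4
env.ungrasp(); env.pause(.2)
env.move_linear([x,y,260],rate=80); env.move_linear([x,y,314],rate=120)
q=down(np.radians(78.3)); env.pause(.3); im,c=snap('wrist','w10'); o=env.get_obs(); print(o['clock'],o['wrist_force'].round(2),o['gripper_width'])
print(np.round(circ(im,c,557,245,142,[(10,1)],8),2))
env.reach([450,60,340],q); env.pause(.3); snap('top','t10'); snap('scene','s10')
f=lambda i:cv2.resize(i,(400,300))
cv2.imwrite('pics/m10.png',np.hstack([f(cv2.imread('pics/w10.png')),f(cv2.imread('pics/s10.png'))]))
E
```

```text
35.25 [ 0.56 -1.31  0.31] 85.34866516550825
[ 35.17 557.4  245.75]
```

View pics/m10.png

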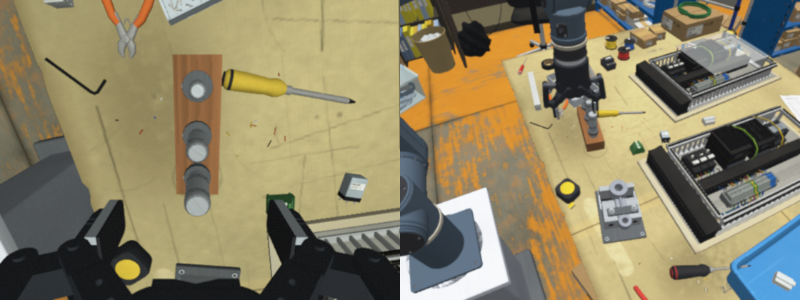

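The drift stands upright in its hole at (557.4, 245.7), and the bystanders have not moved. I'll hand it in.

```bash
python3 -c "
from rig import env
print(env.sign_off())"
```

```text
the job is handed in; nothing more can be done
None
```

The worn bush is out and standing in the tray, the drift was pressed until its collar bore on the hub (about 8 N there, no reading above about 12 N while pressing), and it is back upright in its own hole; I handed the job in at about 37 s with the other things on the bench untouched.

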